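# Clamp a mounted specimen with the ball knob

### The arm

A 6-joint arm with a two-finger parallel gripper is mounted at the origin on the work surface. World frame = base frame: x ahead of the robot, y to its left, z up, the work surface at z = 0. Lengths are in m, angles in rad, forces in N, time in s.
With the tool pointing down it reaches from about 0.3 to 1 m from the base axis. Payload 5.1 kg.
Tool frame: the origin (TCP) lies midway between the tips of the shut fingers; the grasp point (between the pads) lies 19 mm behind it; z points along the fingers, y is the line along which they close (so a half turn about z gives the same grasp; the last joint's range is limited). The gripper opens to 95 mm and grips with 3 to 60 N. Pads are 20 mm wide; open, the fingers measure 119 mm over their backs; the gripper's body (75 mm by 180 mm) begins 59 mm behind the grasp point.
Start: joints at [-1.396, 0.124, 1.65, -0, 1.367, -0.083], TCP at [0.166, -0.629, 0.186] pointing down, gripper open.
Joint ranges: [-2.61, 2.61], [-1.02, 2.33], [0.03, 2.71], [-1.35, 4.49], [0.32, 2.68], [-2.91, 2.91]. Speed limits (rad/s): [2.57, 2.57, 3.14, 3.14, 3.14, 3.14].

### API

Orientations are given as a unit quaternion [w, x, y, z].
In Python, from workcell import bot gives the robot as it stands. The module is installed in compiled form; this text tells all that it offers.
- The arm moves only by the tool jog_arm, never from a script. Its argument "increments" is a list of rows, each a list of 7 numbers: the turn, a rotation vector about the tool's x, y, z in degrees, then the shift along the tool's x, y, z in mm, then the opening, from 0 (shut) to 1 (fully open). In form: [[wx, wy, wz, x, y, z, hand], ...]. A call has 1 to 12 rows; each row shifts and turns the commanded pose from where the row before left it, along the tool's axes as they then stand; what a row does not reach is not made up. A row lasts 1/12 s, in which the tool goes at most 41.7 mm and 7.16 degrees, less where a joint would pass 70% of its speed; a pose out of reach is approached as far as the arm can. A call is refused whole if a number of a shift passes 41.7 or a number of a turn 7.16, either way. A call with a gripper value outside its range is refused whole. The fingers move at their own pace and stop on an object; "newtons" is the grip in N (left out, the last holds). Time passes only in rows, so rows that do not move let the fingers close. It gives the time, the measured TCP pose, the force, the opening and the grip force at its end, in the units of the state.
- bot.read_state(): the state, without advancing time (a new reading comes with each control period).
- bot.camera(name): name is "scene" or "top" or "wrist"; returns (picture, depth): 400x640x3 uint8, red, green, blue; 400x640 float32, m along the optical axis (not along the pixel's ray), 0 where there is no reading.
- bot.camera_info(name): a dict with "vfov" (degrees; the focal length in pixels is half the picture's height over the tangent of half this angle, whatever the lens; pixels are square), "cx", "cy" (the principal point, pixels), "D" ([k1, k2, p1, p2, k3] as OpenCV has them; the pictures are not rectified), "camera_from_world" (4x4, takes a point from world to camera coordinates). Camera axes: x right, y down, z forward; pixel columns grow to the right and rows downward; lengths in m; the calibration is good to about 2 mm. A picture is of the moment at which its call begins: read the wrist's pose just before it. camera_info takes no time and is no camera call; for the wrist camera it gives the pose at the moment of the call.
- bot.finish_job(): hands the job in; it is judged then, once.
The state is a dict: "time": time; "joint_pos": joint angles; "joint_vel": joint speeds; "tau": joint torques, N m; "tool_pos": TCP position; "tcp_rot": TCP orientation; "ft_force": force on the tool from outside, world axes, zero at the start; "wrist_torque": the same for the moment, N m; "finger_gap": finger opening in m; "grasp_force": force on a finger pad.
Only numpy, scipy, OpenCV 4.12 (cv2) and the standard library are available. Lean on these libraries where they do the work, as an engineer would, in place of code of your own. Each camera call takes 0.05 s, during which the arm holds its last target. There are 200 camera calls.

### The job

Stand the loose black disc-shaped specimen upright, polished face up, in the clamp between the open jaw and the vee stop and let go of it; then turn the smooth ball knob clockwise until the jaw holds the specimen snugly in the vee. Feel for the point where it tightens and stop soon after it, because the specimen chips if it is overtightened; move the jaw by the knob only, leave the knob free, and do not disturb the other things on the bench.

Things in the scene. Friction and masses are not known exactly. Their poses are not given: they have to be found in the camera images.
- specimen: mounted metal specimen to be clamped: a plain black disc, diameter 30 mm, height 22 mm, about 40 g, with a small steel rectangle showing in its upper (polished) face; stands loose on the bench. Origin: centre of its underside; z up.
- clamp: fixed steel specimen clamp, turned differently each time: bed plate 190 x 70 mm, 12 mm thick, a grey gear housing (56 mm square, top 38 mm above the bench) at one end, a vee stop at the other. Origin: on the bench, midway across the plate, between jaw and stop. +x runs along the plate from the knob to the stop, z up.
- nest (a point): point on the bed plate's top, 12 mm above the bench, 3 mm from the clamp's origin towards the knob: stand the specimen's underside centre here first. Jaw face 18 to 24 mm away on one side; on the other a fixed vee stop, 20 mm high, 120 degree vee 20 mm across, left at a place that varies by 8 mm: the seated specimen's axis lies 5 to 13 mm from here towards +x. Open on both y sides for the fingers.
- ball (a point): centre of the smooth black ball knob (diameter 38 mm), 78 mm above the bench, 100 mm from the clamp's origin along its -x, on a vertical neck of diameter 12 mm. It turns about the vertical here. Slippery (friction 0.24 to 0.36): the pads must reach down past its centre; tips closing 8 mm or more above it slide off. At the centre a 20 N grip slips at about 0.2 N m, 40 N at about 0.45 N m.
- knob (a joint): turn of the ball knob in rad, 0 (jaw fully back) to 3.6, at 0.4 to 1.1 at the start. It grows clockwise seen from above and closes the jaw 8 mm per rad. It takes 0.12 N m to turn with the jaw free, plus 0.008 N m per newton of jaw pressure, and stays where left (pressure over about 15 N eases to about 15 N on release). 1.1 to 3 rad are needed: usually more than one grasp.
- jaw: steel jaw driven by the knob: flat plate 24 mm wide, 13 to 31 mm above the bench, moving along the clamp's +x to close. Origin: middle of the lower edge of its face. Move it by the knob only. It slides the specimen along the plate (under 1 N); where the vee stops it is found by feel: then the, pressure rises by about 12 N for each 0.1 rad of knob turn. 5 N holds; above 30 N the specimen chips.
- dust_cap0: bystander: round black dust cap, diameter 34, height 20 mm. Origin: underside.
- dust_cap1: bystander: round black dust cap, diameter 34, height 20 mm. Origin: underside.
- objective: bystander: steel microscope objective standing on its wide end, diameter 25, height 48 mm. Origin: underside.
- bearing_ring: bystander: open steel bearing ring lying flat, outer diameter 48, bore 38, height 14 mm. Origin: underside.
- jar: bystander: small amber jar with black cap, diameter 48, height 70 mm. Origin: underside.
- hex_wrench: bystander: steel spanner lying flat, 130 long mm. Origin: underside at the middle.
- roller: bystander: steel bearing roller standing upright, diameter 24, height 24 mm. Origin: underside.
Mind the look-alikes: they are no part of the job. What is shaped like the specimen but brown or purple is not meant.

How it is judged:
By the outcome, as a careful person would: the job done as asked, in the order asked, and still so for the second after the job is handed in, with the robot touching nothing.
It also fails if it takes over 72 s, if anything falls off the work surface, if the arm or the gripper's body presses on something with over 40 N, if the wrist force passes 120 N, or if a joint passes its speed limit or range.

## Working session

There is one attempt and no reset: what is moved stays moved. The work goes in short steps, Python scripts to look and compute and a tool call to move; the robot and the scene stay as the last step left them, time stands still between calls to the robot, and variables do not carry over. Pictures are saved under pics/ and viewed, at most 10 in all, crops included, and the job is handed in when it is done.

Besides the shell and the picture viewer there is one more tool, called after "Emit:" in YAML: its name, and indented under it one key for each argument. jog_arm: Moves the arm, as the interface text tells. Its arguments: {"type":"object","properties":{"increments":{"type":"array"},"newtons":{"type":"number"}},"required":["increments"]}

```bash
mkdir -p pics; cat > h.py <<'E'
import numpy as np, cv2
from workcell import bot
from scipy.spatial.transform import Rotation as R
def cam(n):
    i=bot.camera_info(n); f=200/np.tan(np.radians(i["vfov"])/2)
    return np.array([[f,0,i["cx"]],[0,f,i["cy"]],[0,0,1.]]),np.array(i["D"],float),np.array(i["camera_from_world"])
def ray(n,uv,z,c=None):
    """world points on plane z for pixels uv"""
    K,D,T=c or cam(n)
    p=cv2.undistortPoints(np.array(uv,float).reshape(-1,1,2),K,D).reshape(-1,2)
    d=np.c_[p,np.ones(len(p))]@T[:3,:3]; o=-T[:3,:3].T@T[:3,3]
    return o+d*((z-o[2])/d[:,2])[:,None]
def proj(n,P,c=None):
    K,D,T=c or cam(n)
    return cv2.projectPoints(np.array(P,float).reshape(-1,1,3),cv2.Rodrigues(T[:3,:3])[0],T[:3,3],K,D)[0].reshape(-1,2)
def plan(x,y,z,yaw=None):
    """move in tool axes from the present pose: shift mm, and yaw turn deg about tool z so tool y lies along yaw (world deg)"""
    s=bot.read_state(); q=s["tcp_rot"]; r=R.from_quat([q[1],q[2],q[3],q[0]])
    M=r.as_matrix()
    print("t",s["time"],"pos",np.round(s["tool_pos"],4),"toolx",np.round(M[:,0],3),"tooly",np.round(M[:,1],3),"z",np.round(M[:,2],3))
    print("shift mm",np.round(M.T@(np.array([x,y,z])-s["tool_pos"])*1000,1))
    if yaw is not None:
        a=np.degrees(np.arctan2(M[1,1],M[0,1])); d=(a-yaw+90)%180-90
        print("turn z deg",round(d,1),"(other:",round(d-180*np.sign(d),1),") j6",s["joint_pos"][5])
E
python3 - <<'E'
from h import *
for n in("scene","top"):
    p,d=bot.camera(n); cv2.imwrite(f"pics/{n}0.png",p[...,::-1]); np.save(f"{n}0.npy",d)
    K,D,T=cam(n); print(n,K[0,0],D,-T[:3,:3].T@T[:3,3])
E
```

```text
scene 467.1815525937317 [-0.08075754  0.          0.          0.          0.        ] [1.39213692 0.25029235 1.14549995]
top 415.72418025089746 [-0.00917053  0.          0.          0.          0.        ] [0.34377514 0.06161869 1.04065706]
```

View pics/top0.png

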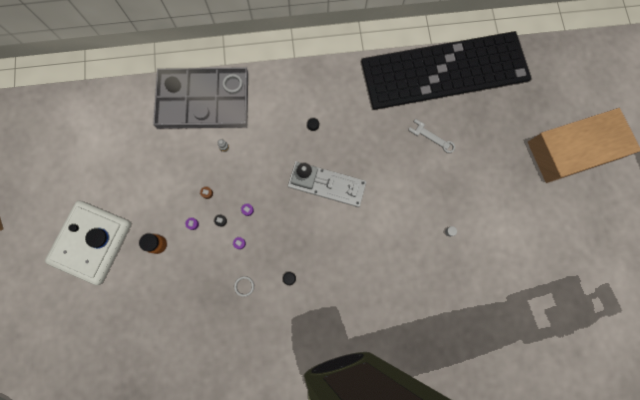

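View pics/scene0.png

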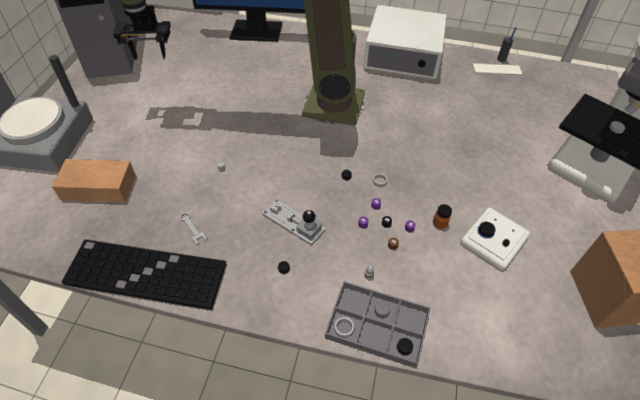

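Candidates in the top view:
- Black disc with a light spot at (220,220). This is my choice.
- Plain black dust caps at (313,124) and (289,278).
- Purple discs at (192,224), (247,210) and (239,243).
- Brown disc at (206,192).

The clamp runs from the knob at (303,171) to the stop at about (352,190). Next I'll check the choice in a close crop.

```bash
python3 - <<'E'
from h import *
p=cv2.imread("pics/top0.png")
a=cv2.resize(p[180:260,175:265],None,fx=4.4,fy=4.4,interpolation=cv2.INTER_CUBIC)
b=cv2.resize(p[150:220,280:375],None,fx=8,fy=8,interpolation=cv2.INTER_CUBIC)
c=np.zeros((560+0,760,3),np.uint8); c=b[:560,:760]
cv2.imwrite("pics/c1.png",np.vstack([cv2.resize(c,(400,295)) ,cv2.resize(p[190:250,180:261],(400,296),interpolation=cv2.INTER_CUBIC)]) if 0 else c)
a=cv2.resize(p[180:260,175:265],(400,356),interpolation=cv2.INTER_CUBIC); cv2.imwrite("pics/c2.png",a)
E
```

```text
(no output)
```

View pics/c1.png

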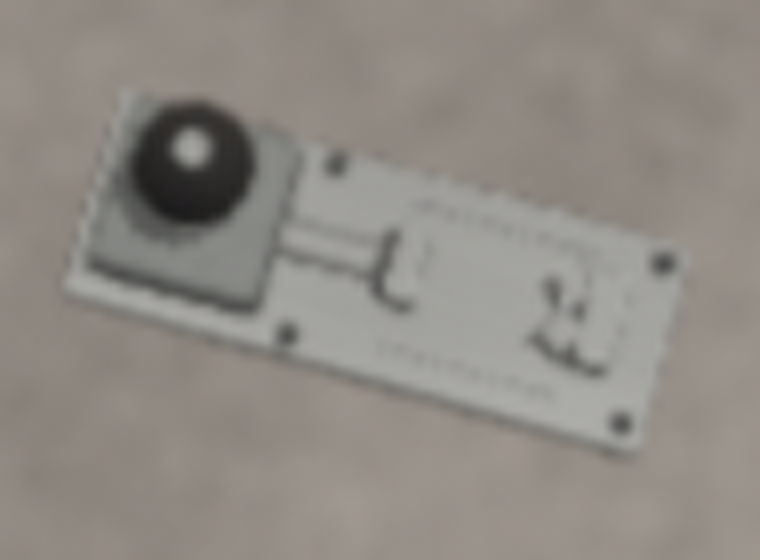

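View pics/c2.png

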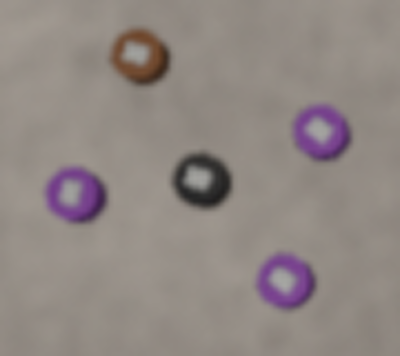

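The close crop confirms it: a black disc with a steel rectangle at (220,221), with brown and purple look-alikes around it. In the clamp crop the ball is at (304.1,170.3), and the plate corners are near (365.6,181.2), (359.4,206.9), (288.1,185.6) and (295.6,161.9).

```bash
python3 - <<'E'
from h import *
print("spec",ray("top",[[220.3,220.4]],.022),ray("top",[[220.45,220.7]],.015))
b=ray("top",[[304.1,170.25]],.078)[0]; print("ball",b)
c=ray("top",[[365.6,181.2],[359.4,206.9],[288.1,185.6],[295.6,161.9]],.012); print(c)
st=(c[0]+c[1])/2; kn=(c[2]+c[3])/2; print("mid",c.mean(0)); u=(st-kn);print("ang",np.degrees(np.arctan2(u[1],u[0])),np.linalg.norm(u))
for v in (st-b,):print(np.degrees(np.arctan2(v[1],v[0])))
nb=ray("top",[[206,192],[192,224],[247,210],[239,243]],.02);print(nb)
print(cam("wrist")[2], bot.read_state()["tool_pos"])
plan(*ray("top",[[220.3,220.4]],.022)[0][:2],.19,0)
E
```

```text
spec [[0.51487124 0.27030871 0.022     ]] [[0.51525346 0.2714246  0.015     ]]
ball [0.60341609 0.05121015 0.078     ]
[[ 0.57473211 -0.10185574  0.012     ]
 [ 0.51074292 -0.07704478  0.012     ]
 [ 0.58581153  0.09527812  0.012     ]
 [ 0.64575241  0.06974379  0.012     ]]
mid [ 0.57925974 -0.00346965  0.012     ]
ang -113.01446814859246 0.18683188321367297
-113.3345684707549
[[0.59106583 0.30138771 0.02      ]
 [0.51423618 0.34080209 0.02      ]
 [0.53366439 0.2029382  0.02      ]
 [0.45429529 0.22914345 0.02      ]]
[[ 0.25478929 -0.96699216 -0.00292914 -0.64809201]
 [-0.9236351  -0.24425996  0.29535617 -0.03277079]
 [-0.28632257 -0.07254814 -0.95538273  0.39304164]
 [ 0.          0.          0.          1.        ]] [ 0.16557832 -0.627893    0.1849207 ]
t 0.1 pos [ 0.1656 -0.6279  0.1849] toolx [0.967 0.255 0.   ] tooly [ 0.255 -0.967 -0.002] z [-0.     0.002 -1.   ]
shift mm [ 566.8 -779.5   -3.5]
turn z deg -75.2 (other: 104.8 ) j6 -0.08264539062357398
```

Emit:
jog_arm:
  increments:
    - [0,0,-7,0,0,0,0.6]
    - [0,0,-7,0,0,0,0.6]
    - [0,0,-7,0,0,0,0.6]
    - [0,0,-7,0,0,0,0.6]
    - [0,0,-7,0,0,0,0.6]
    - [0,0,-7,0,0,0,0.6]
    - [0,0,-7,0,0,0,0.6]
    - [0,0,-3,0,0,0,0.6]
    - [0,0,0,40,-1,0,0.6]
    - [0,0,0,40,-1,0,0.6]
    - [0,0,0,40,-1,0,0.6]
    - [0,0,0,40,-1,0,0.6]

```text
time: 1.1
tool_pos: [0.2252, -0.478, 0.1851]
tcp_rot: [-0.001, 0.835, 0.55, 0.0]
ft_force: [0.3, -0.2, 0.7]
finger_gap: 0.0569
grasp_force: 0.0
```

Emit:
jog_arm:
  increments:
    - [0,0,0,40,-1,0,0.6]
    - [0,0,0,40,-1,0,0.6]
    - [0,0,0,40,-1,0,0.6]
    - [0,0,0,40,-1,0,0.6]
    - [0,0,0,40,-1,0,0.6]
    - [0,0,0,40,-1,0,0.6]
    - [0,0,0,40,-1,0,0.6]
    - [0,0,0,40,-1,0,0.6]
    - [0,0,0,40,-1,0,0.6]
    - [0,0,0,40,-1,0,0.6]
    - [0,0,0,40,-1,0,0.6]
    - [0,0,0,0,0,0,0.6]

```text
time: 2.1
tool_pos: [0.3897, -0.0652, 0.1858]
tcp_rot: [-0.001, 0.832, 0.554, 0.001]
ft_force: [0.4, -0.1, 0.6]
finger_gap: 0.057
grasp_force: 0.0
```

```bash
python3 - <<'E'
from h import *
plan(.515,.271,.2,-23.2)
p,d=bot.camera("wrist"); cv2.imwrite("pics/w1.png",p[...,::-1]); print(-cam("wrist")[2][:3,:3].T@cam("wrist")[2][:3,3],proj("wrist",[[.515,.271,.022],[.603,.051,.078],[.578,-.003,.012]]))
E
```

```text
t 2.1 pos [ 0.3897 -0.0652  0.1858] toolx [0.385 0.923 0.003] tooly [ 0.923 -0.385 -0.001] z [ 0.001  0.003 -1.   ]
shift mm [358.6 -13.9 -13.2]
turn z deg 0.5 (other: -179.5 ) j6 0.09093615603868263
[0.42220799 0.00989555 0.38407346] [[ 303.32643379 -240.90867812]
 [ 513.39995388  -46.4299277 ]
 [ 469.39217954   44.34129407]]
```

View pics/w1.png

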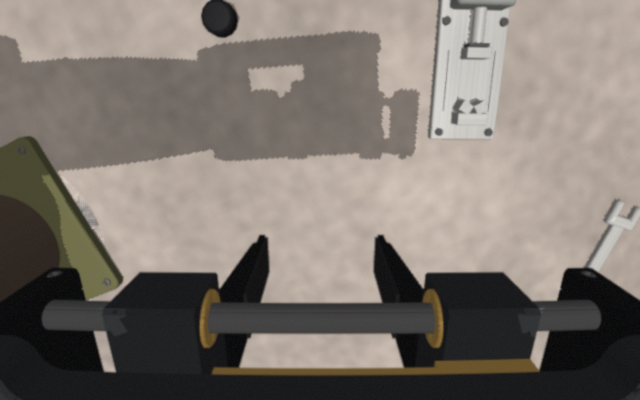

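The wrist view shows the clamp at top right, with its stop-end corners at (431,138) and (495,138) and the vee near (470,108). A dust cap is at (219,17), and the gripper is wide along tool y. I'll move on towards the specimen.

Emit:
jog_arm:
  increments:
    - [0,0,0.5,33,-2,0,0.6]
    - [0,0,0,33,-2,0,0.6]
    - [0,0,0,33,-2,0,0.6]
    - [0,0,0,33,-2,0,0.6]
    - [0,0,0,33,-2,0,0.6]
    - [0,0,0,33,-2,0,0.6]
    - [0,0,0,33,-2,0,0.6]
    - [0,0,0,29,0,0,0.6]
    - [0,0,0,0,0,0,0.6]
    - [0,0,0,0,0,0,0.6]

```text
time: 2.98
tool_pos: [0.4803, 0.172, 0.1853]
tcp_rot: [-0.0, 0.837, 0.547, -0.001]
ft_force: [0.0, -0.6, -0.9]
finger_gap: 0.0571
grasp_force: 0.0
```

```bash
python3 - <<'E'
from h import *
plan(.515,.271,.1,-23.2)
p,d=bot.camera("wrist"); cv2.imwrite("pics/w2.png",p[...,::-1]); np.save("w2.npy",d);np.savez("w2c.npz",*cam("wrist")); print(proj("wrist",[[.515,.271,.022],[.603,.051,.078],[.578,-.003,.012]]))
E
```

```text
t 2.9833 pos [0.4803 0.172  0.1853] toolx [ 0.402  0.916 -0.002] tooly [ 0.916 -0.402 -0.001] z [-0.002 -0.001 -1.   ]
shift mm [104.7  -7.9  85.2]
turn z deg -0.5 (other: 179.5 ) j6 0.6527852291438843
[[312.81626797  71.27682639]
 [485.28396052 248.77549317]
 [452.9590364  269.99563066]]
```

View pics/w2.png

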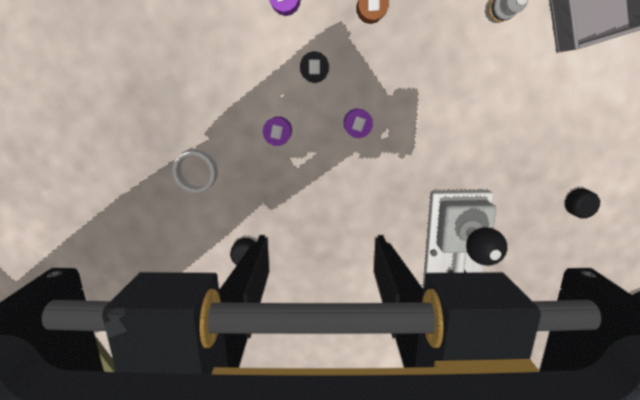

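The specimen's top face centre is at (314.5,67), against a prediction of (313,71). The ball is at (487,246), against (485,249).

```bash
python3 - <<'E'
from h import *
z=np.load("w2c.npz"); c=(z["arr_0"],z["arr_1"],z["arr_2"])
print(ray(0,[[314.5,67]],.022,c),ray(0,[[487,246.5]],.078,c))
E
```

```text
[[0.51815784 0.2739891  0.022     ]] [[0.60522036 0.0526815  0.078     ]]
```

Emit:
jog_arm:
  increments:
    - [0,0,-0.5,27,-2,0,0.6]
    - [0,0,0,27,-2,0,0.6]
    - [0,0,0,27,-2,0,0.6]
    - [0,0,0,26,-1,0,0.6]
    - [0,0,0,0,0,35,0.6]
    - [0,0,0,0,0,35,0.6]
    - [0,0,0,0,0,35,0.6]
    - [0,0,0,0,0,30,0.6]
    - [0,0,0,0,0,0,0.6]
    - [0,0,0,0,0,0,0.6]
  newtons: 15

```text
time: 3.87
tool_pos: [0.5148, 0.2712, 0.0495]
tcp_rot: [-0.0, 0.836, 0.549, -0.002]
ft_force: [0.1, 0.3, 0.4]
finger_gap: 0.0569
grasp_force: 0.0
```

```bash
python3 - <<'E'
from h import *
plan(.517,.2725,.004,-23.2)
E
```

```text
t 3.8667 pos [0.5148 0.2712 0.0495] toolx [ 0.396  0.918 -0.003] tooly [ 0.918 -0.396 -0.003] z [-0.004 -0.002 -1.   ]
shift mm [ 2.2  1.6 45.5]
turn z deg -0.2 (other: 179.8 ) j6 0.800401022487028
```

Emit:
jog_arm:
  increments:
    - [0,0,0,2,1.5,15,0.6]
    - [0,0,0,0,0,15,0.6]
    - [0,0,0,0,0,10,0.6]
    - [0,0,0,0,0,5,0.6]
    - [0,0,0,0,0,0,0.6]
    - [0,0,0,0,0,0,0.2]
    - [0,0,0,0,0,0,0.2]
    - [0,0,0,0,0,0,0.2]
    - [0,0,0,0,0,0,0.2]
    - [0,0,0,0,0,0,0.2]
    - [0,0,0,0,0,0,0.2]

```text
time: 4.78
tool_pos: [0.5184, 0.2749, 0.0063]
tcp_rot: [0.0, 0.835, 0.55, 0.0]
ft_force: [-0.7, 0.1, -0.2]
finger_gap: 0.0229
grasp_force: 0.0
```

```bash
python3 - <<'E'
from h import *
s=bot.read_state();print(s["finger_gap"],s["grasp_force"])
p,d=bot.camera("wrist");q,_=bot.camera("top"); cv2.imwrite("pics/w3.png",np.vstack([p[:,100:540,::-1],cv2.resize(q[185:260,170:280,::-1],(440,300))[:190]])); print(proj("wrist",[[.517,.2725,.022]]))
E
```

```text
0.022868489083522292 0.0
[[320.20208956 250.38954569]]
```

View pics/w3.png

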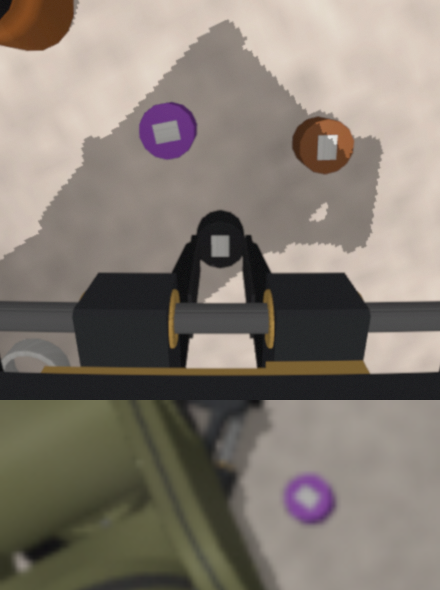

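The fingers have closed just behind the disc, which now sits at about (320,240) in wrist pixels, still upright with its rectangle up. I'll measure the offset.

```bash
python3 - <<'E'
from h import *
s=bot.read_state(); p,d=bot.camera("wrist")
b=ray("wrist",[[320,240]],.022)[0]; print("disc",b, "depth pt",d[240,320])
plan(b[0],b[1],.0063)
K,D,T=cam("wrist")
print("tcp px",proj("wrist",[s["tool_pos"],s["tool_pos"]+[0,0,.019]]))
# depth profile to points around the disc/fingers
for uv in [(320,215),(320,240),(320,262),(285,250),(355,250),(280,240),(360,240),(292,238),(346,238)]:
    q=np.append(cv2.undistortPoints(np.array([[uv]],float),K,D).ravel(),1)*d[uv[1],uv[0]]
    print(uv,np.round(T[:3,:3].T@(q-T[:3,3]),4))
E
```

```text
disc [0.51946431 0.27856699 0.022     ] depth pt 0.19886659
t 4.9333 pos [0.5182 0.2748 0.0061] toolx [ 0.394  0.919 -0.   ] tooly [ 0.919 -0.394 -0.   ] z [-0. -0. -1.]
shift mm [ 4.  -0.4 -0.2]
tcp px [[320.68965499 235.38746254]
 [320.62717916 248.5668554 ]]
(320, 215) [0.5239 0.2891 0.0114]
(320, 240) [0.5193 0.2783 0.0213]
(320, 262) [0.5136 0.265  0.0205]
(285, 250) [4.919e-01 2.722e-01 2.000e-04]
(355, 250) [0.5384 0.2795 0.0526]
(280, 240) [ 4.918e-01  2.797e-01 -1.000e-04]
(360, 240) [ 0.5391  0.2591 -0.001 ]
(292, 238) [ 0.4994  0.2777 -0.0007]
(346, 238) [0.5353 0.2811 0.0389]
```

Emit:
jog_arm:
  increments:
    - [0,0,0,0,0,0,0.1]
    - [0,0,0,0,0,0,0.1]
    - [0,0,0,0,0,0,0.1]

```text
time: 5.18
tool_pos: [0.5182, 0.2747, 0.006]
tcp_rot: [-0.0, 0.835, 0.55, -0.0]
ft_force: [-0.3, -0.3, -0.7]
finger_gap: 0.0103
grasp_force: 0.0
```

```bash
python3 - <<'E'
from h import *
p,d=bot.camera("wrist"); b=ray("wrist",[[320,240]],.022)[0]
K,D,T=cam("wrist"); uv=np.array([(u,v) for v in range(200,280) for u in range(270,370)])
z=d[uv[:,1],uv[:,0]]; q=np.c_[cv2.undistortPoints(uv[:,None].astype(float),K,D).reshape(-1,2),np.ones(len(uv))]*z[:,None]
w=(q-T[:3,3])@T[:3,:3]; s=bot.read_state(); t=s["tool_pos"]; qq=s["tcp_rot"]; M=R.from_quat([*qq[1:],qq[0]]).as_matrix()
m=(w[:,2]>.017)&(w[:,2]<.027); L=(w-t)@M*1000
print(np.percentile(L[m],[1,50,99],axis=0)); 
for r in range(210,270,8):
    k=uv[:,1]==r; print(r,[(int(u),int(a),int(b),int(-c)) for (u,_),(a,b,c) in zip(uv[k][::9],L[k][::9])])
E
```

```text
[[-12.98423583 -14.09817033 -17.55948286]
 [  5.61101722  -0.32805166 -15.77869193]
 [ 15.01162     12.87444422 -11.51086228]]
210 [(270, 14, -31, -6), (279, 14, -26, -6), (288, 14, -20, -5), (297, 14, -14, -6), (306, 14, -9, -7), (315, 14, -3, -7), (324, 14, 2, -6), (333, 14, 7, -7), (342, 84, 0, 198), (351, 14, 19, -6), (360, 14, 24, -7), (369, 14, 30, -5)]
218 [(270, 9, -31, -5), (279, 9, -26, -6), (288, 9, -20, -5), (297, 9, -14, -6), (306, 11, -8, 1), (315, 14, -3, 8), (324, 14, 1, 8), (333, 12, 7, 3), (342, 9, 13, -6), (351, 9, 19, -6), (360, 9, 24, -5), (369, 9, 30, -6)]
226 [(270, 3, -32, -6), (279, 3, -26, -5), (288, 3, -20, -6), (297, 4, -14, -5), (306, 12, -8, 16), (315, 12, -3, 16), (324, 84, 0, 198), (333, 12, 7, 16), (342, 4, 13, -4), (351, 3, 19, -7), (360, 3, 25, -7), (369, 3, 30, -7)]
234 [(270, -1, -32, -5), (279, -1, -26, -6), (288, -1, -20, -6), (297, 6, -13, 13), (306, 7, -8, 15), (315, 7, -3, 15), (324, 8, 1, 16), (333, 7, 7, 16), (342, 6, 12, 13), (351, -1, 19, -5), (360, -1, 25, -5), (369, -1, 30, -5)]
242 [(270, -7, -32, -5), (279, -7, -26, -6), (288, -7, -21
[... 194 characters left out ...]
-6), (279, -12, -26, -4), (288, -12, -21, -5), (297, 12, -11, 48), (306, 12, -6, 47), (315, -2, -3, 16), (324, -2, 1, 16), (333, 11, 6, 44), (342, 12, 10, 47), (351, -12, 19, -6), (360, -13, 25, -6), (369, -12, 31, -5)]
258 [(270, -18, -33, -5), (279, -18, -27, -6), (288, -18, -21, -6), (297, 12, -10, 55), (306, 12, -6, 55), (315, -8, -3, 14), (324, -7, 1, 16), (333, 11, 5, 53), (342, 12, 9, 55), (351, -18, 19, -5), (360, -18, 25, -5), (369, -18, 31, -6)]
266 [(270, -25, -33, -7), (279, -25, -27, -7), (288, -24, -21, -6), (297, 12, -10, 63), (306, 12, -6, 63), (315, -12, -3, 16), (324, -12, 2, 15), (333, 11, 5, 61), (342, 12, 9, 63), (351, 12, 13, 63), (360, -24, 25, -6), (369, -24, 31, -5)]
```

The depth map shows the fingers ending about 30 mm above the reported TCP, so they closed above the disc. I'll measure where the tips really are.

```bash
python3 - <<'E'
from h import *
p,d=bot.camera("wrist"); s=bot.read_state(); print(s["finger_gap"],s["tool_pos"],s["joint_pos"])
K,D,T=cam("wrist"); uv=np.array([(u,v) for v in range(150,400) for u in range(200,440)])
z=d[uv[:,1],uv[:,0]]; q=np.c_[cv2.undistortPoints(uv[:,None].astype(float),K,D).reshape(-1,2),np.ones(len(uv))]*z[:,None]
w=(q-T[:3,3])@T[:3,:3]; t=s["tool_pos"]; qq=s["tcp_rot"]; M=R.from_quat([*qq[1:],qq[0]]).as_matrix()
L=(w-t)@M*1000; L[:,2]*=-1
ok=(z>0.02)
for lo in range(16,120,6):
    m=ok&(L[:,2]>=lo)&(L[:,2]<lo+6)&(abs(L[:,0])<20)
    if m.sum()>3: print(lo,m.sum(),np.round(np.percentile(L[m],[2,50,98],axis=0)[:,:2].ravel(),1), "rows",uv[m,1].min(),uv[m,1].max(), "rgb",p[uv[m,1],uv[m,0]].mean(0).round())
E
```

```text
0.009909196987587238 [0.51823266 0.27477153 0.00603306] [3.96014666e-01 1.64304604e-01 1.92898978e+00 1.27937983e-06
 1.04835791e+00 8.01437647e-01]
16 435 [-11.3 -13.1   2.8  -0.9  14.1  11.1] rows 222 266 rgb [83. 82. 81.]
28 87 [ 7.3 -9.2 12.3 -4.9 13.   9.2] rows 235 250 rgb [26. 25. 26.]
34 159 [-8.6 -9.7 10.9  4.9 12.9 10.2] rows 238 281 rgb [35. 34. 34.]
40 146 [ 10.8 -11.2  12.4   5.2  13.   11.7] rows 243 253 rgb [20. 20. 21.]
46 192 [  8.2 -11.6  12.4   5.   13.1  12.3] rows 249 266 rgb [21. 20. 21.]
52 277 [ -7.9 -12.2  12.2   5.   13.   12.9] rows 254 301 rgb [39. 37. 36.]
58 229 [ 11.2 -13.2  12.7   5.2  13.4  13.5] rows 260 269 rgb [22. 21. 22.]
64 354 [  0.2 -13.3  12.8   5.   13.5  14.1] rows 265 302 rgb [27. 26. 26.]
70 157 [10.8 -8.5 12.6 -4.6 13.5  8.8] rows 272 302 rgb [21. 21. 22.]
76 195 [ 6.4 -7.9 12.1  5.  13.5  8.5] rows 280 302 rgb [23. 22. 23.]
82 215 [-10.2  -6.9   9.8   5.1  13.5   7.5] rows 288 347 rgb [53. 50. 47.]
88 60 [-10.2  -6.2  -3.3   6.6  12.9   6.9] rows 298 361 rgb [70. 65. 61.]
94 61 [-9.9 -6.1 -0.7 -6.   4.4  6.7] rows 334 362 rgb [57. 54. 51.]
100 74 [-6.7 -6.1  2.2 -6.   8.1  6.7] rows 334 367 rgb [38. 35. 32.]
106 47 [ 1.3 -6.1  5.8 -6.   9.4  6.7] rows 342 367 rgb [28. 26. 23.]
112 69 [ 6.4 -6.1 10.9 -6.  14.5  6.7] rows 347 367 rgb [29. 28. 28.]
118 56 [12.3 -6.1 16.5 -6.  19.9  6.7] rows 339 367 rgb [32. 31. 29.]
```

The real tips sit about 29 mm above the reported TCP and the disc is undisturbed. I'll reopen and go lower in small steps, watching the force.

Emit:
jog_arm:
  increments:
    - [0,0,0,0,0,0,0.6]
    - [0,0,0,0,0,0,0.6]
    - [0,0,0,0,0,0,0.6]
    - [0,0,0,0,0,0,0.6]
    - [0,0,0,0,0,0,0.6]
    - [0,0,0,0,0,0,0.6]
    - [0,0,0,0,0,0,0.6]
    - [0,0,0,1,0,8,0.6]
    - [0,0,0,0,0,8,0.6]
    - [0,0,0,0,0,6,0.6]
    - [0,0,0,0,0,4,0.6]
    - [0,0,0,0,0,0,0.6]

```text
time: 6.28
tool_pos: [0.5173, 0.2751, -0.0219]
tcp_rot: [-0.0, 0.835, 0.55, -0.002]
ft_force: [-0.3, -0.4, -0.2]
finger_gap: 0.0571
grasp_force: 0.0
```

```bash
cat > tip.py <<'E'
from h import *
p,d=bot.camera("wrist"); s=bot.read_state(); print(s["finger_gap"],s["tool_pos"],s["ft_force"])
K,D,T=cam("wrist"); uv=np.array([(u,v) for v in range(150,330) for u in range(200,440)])
z=d[uv[:,1],uv[:,0]]; q=np.c_[cv2.undistortPoints(uv[:,None].astype(float),K,D).reshape(-1,2),np.ones(len(uv))]*z[:,None]
w=(q-T[:3,3])@T[:3,:3]; t=s["tool_pos"]; qq=s["tcp_rot"]; M=R.from_quat([*qq[1:],qq[0]]).as_matrix()
L=(w-t)@M*1000; L[:,2]*=-1
for lo in range(16,64,4):
  for sg in(-1,1):
    m=(z>.02)&(L[:,2]>=lo)&(L[:,2]<lo+4)&(abs(L[:,0])<20)&(L[:,1]*sg>0)
    if m.sum()>3: print(lo,m.sum(),np.round(np.percentile(L[m],[2,50,98],axis=0)[:,:2].ravel(),1))
E
python3 tip.py
```

```text
0.05696120098821065 [ 0.51783793  0.27533407 -0.02113533] [-0.09458544 -1.19491793 -0.49978131]
16 26 [-18.8 -67.7  -2.2 -54.   17.3 -22. ]
16 15 [-17.8   7.5   0.1  35.4  19.7  58. ]
20 5046 [-18.2 -67.2   6.3 -40.5  19.6  -5.2]
20 4827 [-18.1   4.6   6.6  39.7  19.6  65.9]
24 66 [  4.5 -13.3  13.2  -6.5  15.   -0.3]
24 71 [ 1.2  0.4 13.5  6.7 15.1 23. ]
28 135 [ -7.2 -31.9  11.6 -12.5  14.8  -0.7]
28 146 [-7.1  0.7 11.6 13.3 15.2 32.5]
32 152 [ -7.4 -32.1  11.4 -27.9  15.   -0.8]
32 155 [-7.2  0.7 11.3 14.4 15.1 32.5]
36 165 [ -6.5 -32.5  11.4 -27.9  14.9  -0.8]
36 168 [-6.7  0.7 11.5 13.8 15.1 33.2]
40 995 [-12.3 -31.7   2.   -6.7  14.4  -0.3]
40 1076 [-12.4   0.2   2.1   7.3  14.5  32. ]
44 379 [ -9.8 -34.    4.2  -6.7  13.4  -0.3]
44 416 [-10.5   0.2   3.5   6.6  13.3  34.3]
48 125 [ -8.1 -35.3  11.3 -28.5  13.4 -28. ]
48 126 [-7.9 28.4 11.2 28.8 13.3 35.9]
52 133 [ -7.9 -35.7  11.3 -28.6  13.3 -28. ]
52 139 [-8.4 28.5 11.4 29.1 13.4 36.3]
56 154 [ -8.1 -36.2  11.4 -29.   13.4 -28. ]
56 146 [-8.3 28.5 11.1 28.9 13.3 36.6]
60 151 [ -5.7 -36.2  11.6 -29.   13.6 -28. ]
60 156 [-5.4 28.5 11.7 29.7 13.3 37.2]
```

Emit:
jog_arm:
  increments:
    - [0,0,0,1,0,4,0.6]
    - [0,0,0,0,0,0,0.2]
    - [0,0,0,0,0,0,0.2]
    - [0,0,0,0,0,0,0.2]
    - [0,0,0,0,0,0,0.2]
    - [0,0,0,0,0,0,0.2]
    - [0,0,0,0,0,0,0.2]
    - [0,0,0,0,0,0,0.2]
    - [0,0,0,0,0,0,0.2]

```text
time: 7.08
tool_pos: [0.5192, 0.2767, -0.0237]
tcp_rot: [0.0, 0.835, 0.55, 0.0]
ft_force: [0.5, -0.6, 0.9]
finger_gap: 0.0285
grasp_force: 15.0
```

Emit:
jog_arm:
  increments:
    - [0,0,0,0,0,-10,0.2]
    - [0,0,0,0,0,-30,0.2]
    - [0,0,0,0,0,-40,0.2]
    - [0,0,0,0,0,-40,0.2]
    - [0,0,0,-30,14,-10,0.2]
    - [0,0,0,-30,14,0,0.2]
    - [0,0,0,-30,14,0,0.2]
    - [0,0,0,-30,14,0,0.2]
    - [0,0,0,-30,14,0,0.2]
    - [0,0,0,-30,14,0,0.2]
    - [0,0,0,-30,14,0,0.2]
    - [0,0,0,-30,14,0,0.2]

```text
time: 8.08
tool_pos: [0.5271, 0.0103, 0.1069]
tcp_rot: [0.0, 0.835, 0.55, 0.0]
ft_force: [0.9, -0.5, 0.2]
finger_gap: 0.0286
grasp_force: 15.0
```

Emit:
jog_arm:
  increments:
    - [0,0,0,-30,14,0,0.2]
    - [0,0,0,-30,14,0,0.2]
    - [0,0,0,-30,14,0,0.2]
    - [0,0,0,-30,14,0,0.2]
    - [0,0,0,0,0,0,0.2]
    - [0,0,0,0,0,0,0.2]

```text
time: 8.58
tool_pos: [0.5314, -0.1218, 0.1066]
tcp_rot: [0.0, 0.836, 0.549, 0.0]
ft_force: [-0.6, 0.1, 0.4]
finger_gap: 0.029
grasp_force: 15.0
```

```bash
python3 - <<'E'
from h import *
plan(.566,-.037,.1,-23.2)
p,d=bot.camera("wrist"); np.savez("w4c.npz",*cam("wrist")); np.save("w4.npy",d)
cv2.imwrite("pics/w4.png",p[...,::-1]); cv2.imwrite("pics/w4c.png",cv2.resize(p[0:270,200:520,::-1],None,fx=2.2,fy=2.2,interpolation=cv2.INTER_CUBIC))
E
```

```text
t 8.5833 pos [ 0.5314 -0.1218  0.1066] toolx [0.397 0.918 0.   ] tooly [ 0.918 -0.397  0.   ] z [ 0.  0. -1.]
shift mm [91.6 -1.9  6.7]
turn z deg -0.2 (other: 179.8 ) j6 0.08447885883297862
```

View pics/w4c.png

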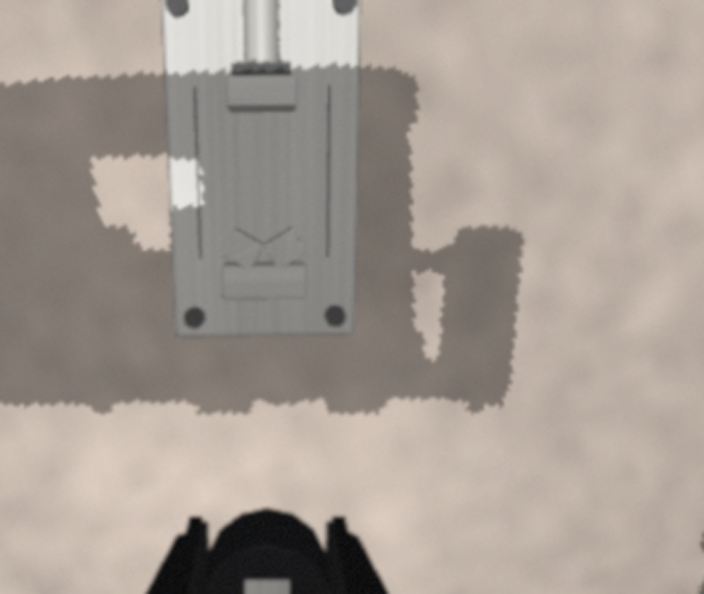

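The disc is held polished face up. In crop coordinates:
- Jaw face top edge: (262,105).
- Vee vertex: (265,243), with its mouth at (238,228) and (293,228).
- Plate corners: (177,334) and (352,334).
- Bolts: (194,317), (335,316), (178,6) and (345,4).

```bash
python3 - <<'E'
from h import *
z=np.load("w4c.npz"); c=(z["arr_0"],z["arr_1"],z["arr_2"])
def g(uv,h): return ray(0,[[uv[0]/2.2+200-.3,uv[1]/2.2-.3]],h,c)[0]
d0=np.load("w4.npy"); K,D,T=c
b=[g(q,.012) for q in[(194,317),(335,316),(178,6),(345,4)]]; cor=[g(q,.012) for q in[(177,334),(352,334)]]
ax=(b[0]+b[1]-b[2]-b[3])/2; u=ax/np.linalg.norm(ax); print("dir deg",np.degrees(np.arctan2(u[1],u[0])), "corner width",np.linalg.norm(cor[0]-cor[1]))
y=np.array([-u[1],u[0],0]); mid=(cor[0]+cor[1])/2
f=lambda P:((P-mid)@u*1000,(P-mid)@y*1000)
for n,P in[("jaw",g((262,105),.031)),("jawlow",g((262,111),.013)),("vee",g((265,243),.032)),("ball top cam/wrist avg",np.array([.6043,.052,.078])),("bolts",(b[0]+b[1])/2),("bolts2",(b[2]+b[3])/2)]: print(n,P,np.round(f(P),1))
# disc held
disc=g((267,545),.0)
E
python3 tip.py | head -3
python3 - <<'E'
from h import *
z=np.load("w4c.npz"); K,D,T=z["arr_0"],z["arr_1"],z["arr_2"]; d=np.load("w4.npy")
for uv in[(320,130),(320,52),(320,46),(318,49),(320,245),(320,262),(300,262)]:
    q=np.append(cv2.undistortPoints(np.array([[uv]],float),K,D).ravel(),1)*d[uv[1],uv[0]]; print(uv,np.round(T[:3,:3].T@(q-T[:3,3]),4))
E
```

```text
dir deg -112.81424429828832 corner width 0.06775524313182343
jaw [ 0.57633871 -0.01244549  0.031     ] [-80.3   0. ]
jawlow [ 0.57627268 -0.01227235  0.013     ] [-80.4  -0.1]
vee [ 0.55938082 -0.05425349  0.032     ] [-35.2   0.6]
ball top cam/wrist avg [0.6043 0.052  0.078 ] [-150.5    0.8]
bolts [ 0.54786361 -0.08024099  0.012     ] [-6.8  0.1]
bolts2 [0.58996017 0.01983314 0.012     ] [-1.153e+02  1.000e-01]
0.028632188018873492 [ 0.53129757 -0.11998771  0.10627686] [-0.2686517   0.42341487 -0.49160352]
20 5 [ 9.4 -8.9 11.6 -4.7 11.8 -3.1]
24 67 [  3.  -13.8  11.2  -7.3  13.   -0.3]
(320, 130) [ 0.5532 -0.0682  0.0308]
(320, 52) [ 0.5766 -0.0139  0.0125]
(320, 46) [ 0.5775 -0.0119  0.031 ]
(318, 49) [ 0.5756 -0.0126  0.025 ]
(320, 245) [ 0.536  -0.1091  0.1479]
(320, 262) [ 0.5332 -0.1158  0.1519]
(300, 262) [ 0.524  -0.1121  0.1515]
```

```bash
python3 - <<'E'
from h import *
z=np.load("w4c.npz"); c=(z["arr_0"],z["arr_1"],z["arr_2"])
s=bot.read_state(); t=np.array([.5314,-.1218,.1066]); q=s["tcp_rot"]; M=R.from_quat([*q[1:],q[0]]).as_matrix()
e=ray(0,[[265/2.2+200,510/2.2-.3]],.1523,c)[0]; print("front rim, tool mm",(e-t)@M*1000)
for o in [1.5]:
    tgt=np.array([.5683,-.0316,0])-M[:,0]*o/1000+M[:,1]*.3/1000; plan(tgt[0],tgt[1],.0,-22.8)
E
```

```text
front rim, tool mm [ 22.56767998  -0.50377019 -45.690779  ]
t 8.6833 pos [ 0.5313 -0.12    0.1063] toolx [0.395 0.919 0.   ] tooly [ 0.919 -0.395 -0.   ] z [-0.  0. -1.]
shift mm [ 94.3  -0.5 106.3]
turn z deg -0.4 (other: 179.6 ) j6 0.08445683068576201
```

```bash
python3 - <<'E'
from h import *
z=np.load("w4c.npz"); c=(z["arr_0"],z["arr_1"],z["arr_2"])
s=bot.read_state(); t=np.array([.5314,-.1218,.1066]); q=s["tcp_rot"]; M=R.from_quat([*q[1:],q[0]]).as_matrix()
for v,h in((510,.1303),(545,.1523)):print((ray(0,[[265/2.2+200,v/2.2-.3]],h,c)[0]-t)@M*1000)
E
```

```text
[ 13.46286326  -0.57401044 -23.6944489 ]
[ 14.28081331  -0.52012281 -45.69412986]
```

Emit:
jog_arm:
  increments:
    - [0,0,-0.4,24,0,0,0.2]
    - [0,0,0,24,0,0,0.2]
    - [0,0,0,24,0,0,0.2]
    - [0,0,0,23,0,0,0.2]
    - [0,0,0,0,0,20,0.2]
    - [0,0,0,0,0,25,0.2]
    - [0,0,0,0,0,25,0.2]
    - [0,0,0,0,0,20,0.2]
    - [0,0,0,0,0,0,0.2]
    - [0,0,0,0,0,0,0.2]

```text
time: 9.52
tool_pos: [0.5672, -0.0315, 0.0151]
tcp_rot: [-0.001, 0.833, 0.554, -0.001]
ft_force: [0.3, 0.5, -1.2]
finger_gap: 0.0286
grasp_force: 15.0
```

```bash
python3 - <<'E'
from h import *
plan(.5683+.0004,-.0316-.0002,-.0112,-22.8)
E
```

```text
t 9.5167 pos [ 0.5672 -0.0315  0.0151] toolx [ 0.386  0.922 -0.001] tooly [ 0.922 -0.386 -0.003] z [-0.003  0.001 -1.   ]
shift mm [ 0.3  1.6 26.3]
turn z deg 0.1 (other: -179.9 ) j6 0.24643796264840642
```

Emit:
jog_arm:
  increments:
    - [0,0,0,0,1,12,0.2]
    - [0,0,0,0,0,8,0.2]
    - [0,0,0,0,0,3,0.2]
    - [0,0,0,0,0,2,0.2]
    - [0,0,0,0,0,0,0.2]
    - [0,0,0,0,0,0,0.2]

```text
time: 10.02
tool_pos: [0.5696, -0.0335, -0.0087]
tcp_rot: [0.0, 0.833, 0.553, 0.0]
ft_force: [-0.0, -0.0, 0.1]
finger_gap: 0.0288
grasp_force: 15.0
```

Emit:
jog_arm:
  increments:
    - [0,0,0,0,0,1,0.2]
    - [0,0,0,0,0,1,0.2]
    - [0,0,0,0,0,0.5,0.2]
    - [0,0,0,0,0,0,0.2]

```text
time: 10.35
tool_pos: [0.5693, -0.0334, -0.0114]
tcp_rot: [-0.0, 0.833, 0.553, 0.0]
ft_force: [0.1, 0.7, -0.1]
finger_gap: 0.0285
grasp_force: 15.0
```

Emit:
jog_arm:
  increments:
    - [0,0,0,0,0,0.5,0.2]
    - [0,0,0,0,0,0,0.35]
    - [0,0,0,0,0,0,0.5]
    - [0,0,0,0,0,0,0.6]
    - [0,0,0,0,0,0,0.6]
    - [0,0,0,0,0,0,0.6]
    - [0,0,0,0,0,-10,0.6]
    - [0,0,0,0,0,-35,0.6]
    - [0,0,0,0,0,-35,0.6]
    - [0,0,0,-20,0,-35,0.6]
    - [0,0,0,-30,0,0,0.6]
    - [0,0,0,0,0,0,0.6]

```text
time: 11.35
tool_pos: [0.5513, -0.0828, 0.1076]
tcp_rot: [0.003, 0.834, 0.552, 0.002]
ft_force: [0.5, -0.2, -1.6]
finger_gap: 0.0571
grasp_force: 0.0
```

```bash
python3 - <<'E'
from h import *
plan(.6043,.052,.1)
p,d=bot.camera("wrist"); np.savez("w5c.npz",*cam("wrist")); np.save("w5.npy",d)
cv2.imwrite("pics/w5c.png",cv2.resize(p[0:270,180:500,::-1],None,fx=2.2,fy=2.2,interpolation=cv2.INTER_CUBIC))
E
```

```text
t 11.35 pos [ 0.5513 -0.0828  0.1076] toolx [ 0.39   0.921 -0.001] tooly [ 0.921 -0.39   0.007] z [ 0.006 -0.003 -1.   ]
shift mm [144.8  -3.8   7.4]
```

View pics/w5c.png

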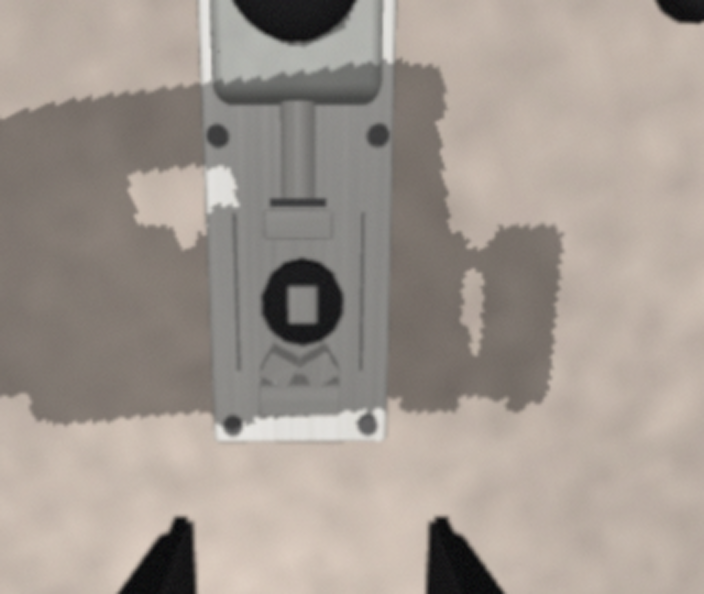

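The specimen stands upright with its rectangle up at crop (302,301), between the jaw face (row 238) and the vee vertex (row 363). About 1.7 rad of knob turn should be needed. Next I'll move above the ball and wind the wrist back.

Emit:
jog_arm:
  increments:
    - [0,0,0,29,-1,0,0.65]
    - [0,0,0,29,-1,0,0.65]
    - [0,0,0,29,-1,0,0.65]
    - [0,0,0,29,-1,0,0.65]
    - [0,0,0,29,0,0,0.65]
    - [0,0,-7,0,0,0,0.65]
    - [0,0,-7,0,0,0,0.65]
    - [0,0,-7,0,0,0,0.65]
    - [0,0,-7,0,0,0,0.65]
    - [0,0,-7,0,0,0,0.65]
    - [0,0,-7,0,0,0,0.65]
    - [0,0,-7,0,0,0,0.65]
  newtons: 28

```text
time: 12.4
tool_pos: [0.6017, 0.0567, 0.1019]
tcp_rot: [-0.001, 0.526, 0.851, -0.0]
ft_force: [0.5, -0.4, -0.0]
finger_gap: 0.0617
grasp_force: 0.0
```

Emit:
jog_arm:
  increments:
    - [0,0,-7,0,0,0,0.65]
    - [0,0,-7,0,0,0,0.65]
    - [0,0,-7,0,0,0,0.65]
    - [0,0,-7,0,0,0,0.65]
    - [0,0,-7,0,0,0,0.65]
    - [0,0,-7,0,0,0,0.65]
    - [0,0,-7,0,0,0,0.65]
    - [0,0,0,0,0,0,0.65]
    - [0,0,0,0,0,0,0.65]

```text
time: 13.15
tool_pos: [0.6019, 0.0564, 0.1022]
tcp_rot: [-0.001, 0.13, 0.991, 0.0]
ft_force: [0.3, 0.6, 0.5]
finger_gap: 0.0619
grasp_force: 0.0
```

```bash
python3 - <<'E'
from h import *
from scipy.optimize import least_squares
p,d=bot.camera("wrist"); s=bot.read_state(); K,D,T=cam("wrist")
v,u=np.mgrid[0:400,0:640]; uv=np.c_[u.ravel(),v.ravel()]; z=d.ravel()
q=np.c_[cv2.undistortPoints(uv[:,None].astype(float),K,D).reshape(-1,2),np.ones(len(uv))]*z[:,None]
w=(q-T[:3,3])@T[:3,:3]; m=(z>.02)&(w[:,2]>.072)&(w[:,2]<.1)&(np.hypot(w[:,0]-.6045,w[:,1]-.052)<.021)
r=least_squares(lambda c:np.linalg.norm(w[m]-c,axis=1)-.019,[.6045,.052,.078],loss="soft_l1",f_scale=.001); print(m.sum(),r.x,np.abs(r.fun).mean())
plan(r.x[0],r.x[1],.030); print(s["joint_pos"][5],s["wrist_torque"])
d5=np.load("w5.npy");z=d5.ravel();c=np.load("w5c.npz");T=c["arr_2"]
q=np.c_[cv2.undistortPoints(uv[:,None].astype(float),K,D).reshape(-1,2),np.ones(len(uv))]*z[:,None]
w=(q-T[:3,3])@T[:3,:3]; m=(z>.02)&(w[:,2]>.06)&(w[:,2]<.1)&(np.hypot(w[:,0]-.6045,w[:,1]-.052)<.021)
r=least_squares(lambda c:np.linalg.norm(w[m]-c,axis=1)-.019,[.6045,.052,.078],loss="soft_l1",f_scale=.001); print("w5",m.sum(),r.x)
E
```

```text
2347 [0.60537346 0.05372274 0.07783327] 0.00039534240411280666
t 13.2 pos [0.6021 0.0563 0.1024] toolx [-0.966  0.258  0.001] tooly [ 0.258  0.966 -0.   ] z [-0.001  0.    -1.   ]
shift mm [-3.9 -1.6 72.4]
-1.305221359793206 [ 0.05362769 -0.1942642  -0.05037024]
w5 763 [0.60427031 0.05656668 0.07622653]
```

Emit:
jog_arm:
  increments:
    - [0,0,0,-4,-1.5,20,0.65]
    - [0,0,0,0,0,20,0.65]
    - [0,0,0,0,0,20,0.65]
    - [0,0,0,0,0,11,0.65]
    - [0,0,0,0,0,0,0.65]
    - [0,0,0,0,0,0,0.3]
    - [0,0,0,0,0,0,0.3]
    - [0,0,0,0,0,0,0.3]
    - [0,0,0,0,0,0,0.3]
    - [0,0,0,0,0,0,0.3]
    - [0,0,0,0,0,0,0.3]

```text
time: 14.12
tool_pos: [0.6069, 0.0527, 0.0335]
tcp_rot: [0.001, 0.129, 0.992, -0.0]
ft_force: [0.1, -1.7, 4.1]
finger_gap: 0.0371
grasp_force: 28.0
```

```bash
cat > tq.py <<'E'
from h import *
s=bot.read_state(); q=s["tcp_rot"]; M=R.from_quat([*q[1:],q[0]]).as_matrix()
yaw=np.degrees(np.arctan2(M[1,1],M[0,1]))
print("t",s["time"],"yaw",round(yaw,2),"wt",np.round(s["wrist_torque"],3),"tau6",round(s["tau"][5],3),"j6",round(s["joint_pos"][5],3),"gap",s["finger_gap"],"F",np.round(s["ft_force"],1),s["grasp_force"],np.round(s["tool_pos"],4))
E
python3 tq.py
```

```text
t 14.1167 yaw 75.18 wt [-0.401  0.002  0.065] tau6 0.05 j6 -1.312 gap 0.03706160969270392 F [ 0.1 -1.7  4.1] 28.000662624835968 [0.6069 0.0527 0.0335]
```

Emit:
jog_arm:
  increments:
    - [0,0,5,0,0,0,0.3]
    - [0,0,5,0,0,0,0.3]
    - [0,0,5,0,0,0,0.3]
    - [0,0,5,0,0,0,0.3]
    - [0,0,5,0,0,0,0.3]
    - [0,0,5,0,0,0,0.3]
    - [0,0,5,0,0,0,0.3]
    - [0,0,5,0,0,0,0.3]

```text
time: 14.78
tool_pos: [0.6059, 0.0513, 0.0335]
tcp_rot: [0.0, 0.462, 0.887, -0.002]
ft_force: [-5.0, -6.3, 6.7]
finger_gap: 0.0364
grasp_force: 28.0
```

```bash
python3 tq.py; python3 - <<'E'
from h import *
p,d=bot.camera("top"); cv2.imwrite("pics/t2.png",p[...,::-1])
E
```

```text
t 14.7833 yaw 34.97 wt [-1.308  0.704  0.109] tau6 -0.7 j6 -0.61 gap 0.036448578245676995 F [-5.  -6.3  6.7] 27.997465431690216 [0.6059 0.0513 0.0335]
```

Emit:
jog_arm:
  increments:
    - [0,0,5,0,0,0,0.3]
    - [0,0,5,0,0,0,0.3]
    - [0,0,5,0,0,0,0.3]
    - [0,0,5,0,0,0,0.3]

```text
time: 15.17
tool_pos: [0.605, 0.0509, 0.0334]
tcp_rot: [0.0, 0.609, 0.793, -0.003]
ft_force: [-7.9, -8.4, 9.9]
finger_gap: 0.0371
grasp_force: 28.0
```

```bash
python3 tq.py
```

```text
t 15.1667 yaw 14.98 wt [-1.446  1.238  0.141] tau6 -0.694 j6 -0.261 gap 0.03711604153681766 F [-7.9 -8.4  9.9] 27.997762262821198 [0.605  0.0509 0.0334]
```

Emit:
jog_arm:
  increments:
    - [0,0,0,-0.7,-1.2,1.5,0.3]
    - [0,0,0,-0.7,-1.2,1.5,0.3]
    - [0,0,0,0,0,0,0.3]

```text
time: 15.42
tool_pos: [0.6052, 0.051, 0.0333]
tcp_rot: [0.001, 0.608, 0.794, 0.0]
ft_force: [-7.4, -1.9, 17.2]
finger_gap: 0.0366
grasp_force: 28.0
```

```bash
python3 tq.py
```

```text
t 15.4167 yaw 15.13 wt [-0.313  1.347 -0.088] tau6 -0.108 j6 -0.268 gap 0.03656144992188588 F [-7.4 -1.9 17.2] 28.00283968448639 [0.6052 0.051  0.0333]
```

Emit:
jog_arm:
  increments:
    - [0,0,4,0,0,0,0.3]
    - [0,0,4,0,0,0,0.3]
    - [0,0,4,0,0,0,0.3]

```text
time: 15.67
tool_pos: [0.6046, 0.0508, 0.0333]
tcp_rot: [0.0, 0.688, 0.725, -0.0]
ft_force: [-10.2, -3.1, 19.8]
finger_gap: 0.0368
grasp_force: 28.0
```

```bash
python3 tq.py
```

```text
t 15.6667 yaw 3.01 wt [-0.443  1.723  0.135] tau6 -0.527 j6 -0.056 gap 0.03680904665875238 F [-10.2  -3.1  19.8] 28.000435531139374 [0.6046 0.0508 0.0333]
```

Emit:
jog_arm:
  increments:
    - [0,0,4,0,-1,-1.5,0.3]
    - [0,0,4,0,-0.7,-1.5,0.3]
    - [0,0,4,0,0,0,0.3]

```text
time: 15.92
tool_pos: [0.6042, 0.0509, 0.0335]
tcp_rot: [0.002, 0.76, 0.649, 0.002]
ft_force: [2.4, -2.2, 1.9]
finger_gap: 0.037
grasp_force: 28.0
```

```bash
python3 tq.py
```

```text
t 15.9167 yaw -9.01 wt [-0.344 -0.362  0.188] tau6 -0.557 j6 0.153 gap 0.036984932819112554 F [ 2.4 -2.2  1.9] 27.99747258424759 [0.6042 0.0509 0.0335]
```

Emit:
jog_arm:
  increments:
    - [0,0,3,0,0,0,0.3]
    - [0,0,3,0,0,0,0.3]

```text
time: 16.08
tool_pos: [0.6039, 0.0509, 0.0335]
tcp_rot: [0.001, 0.793, 0.609, 0.001]
ft_force: [1.9, -2.4, 3.9]
finger_gap: 0.0369
grasp_force: 28.0
```

```bash
python3 tq.py; python3 - <<'E'
from h import *
for n in("scene","top"):
    p,d=bot.camera(n); o=(.565,-.04,.02); x,y=proj(n,[o])[0].astype(int); print(n,x,y)
    a=p[y-35:y+35,x-45:x+45,::-1]; cv2.imwrite(f"pics/{n}3.png",cv2.resize(a,None,fx=4.4,fy=4.4,interpolation=cv2.INTER_CUBIC))
a=np.hstack([cv2.imread("pics/scene3.png"),cv2.imread("pics/top3.png")]); cv2.imwrite("pics/st3.png",a)
E
```

```text
t 16.0833 yaw -14.97 wt [-0.273 -0.102  0.118] tau6 -0.376 j6 0.257 gap 0.036941767912708826 F [ 1.9 -2.4  3.9] 27.998633086681366 [0.6039 0.0509 0.0335]
scene 283 211
top 342 186
```

View pics/st3.png

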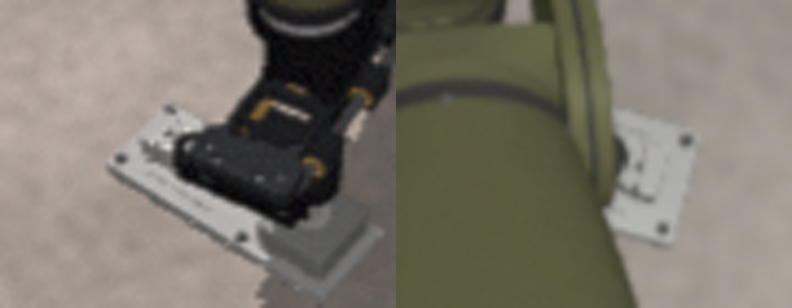

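View budget is used, so from here I go by torque. The last image showed little beyond the stop end, because the arm hid the jaw.

```bash
cat > av.py <<'E'
from h import *
a=[];F=[]
for i in range(4):
    bot.camera("top"); s=bot.read_state(); a.append([s["wrist_torque"][2],s["tau"][5]]); F.append(s["ft_force"])
q=s["tcp_rot"]; M=R.from_quat([*q[1:],q[0]]).as_matrix()
a=np.array(a); print("t",round(s["time"],2),"yaw",round(np.degrees(np.arctan2(M[1,1],M[0,1])),2),"wtz",a[:,0].round(3),"mean",a[:,0].mean().round(3),"tau6",a[:,1].round(3),"F",np.mean(F,0).round(1))
E
python3 av.py
```

```text
t 16.38 yaw -14.79 wtz [-0.129 -0.105 -0.112 -0.09 ] mean -0.109 tau6 [-0.053 -0.11  -0.098 -0.094] F [ 1.6 -2.1  5.2]
```

Emit:
jog_arm:
  increments:
    - [0,0,2,0,0,0,0.3]
    - [0,0,2,0,0,0,0.3]

```text
time: 16.55
tool_pos: [0.6037, 0.051, 0.0335]
tcp_rot: [0.001, 0.813, 0.582, 0.001]
ft_force: [1.6, -2.5, 6.2]
finger_gap: 0.0368
grasp_force: 28.0
```

```bash
python3 av.py
```

```text
t 16.75 yaw -18.78 wtz [ 0.016 -0.084 -0.043 -0.119] mean -0.058 tau6 [ 0.143  0.072 -0.044 -0.066] F [ 1.1 -2.8  5.5]
```

Emit:
jog_arm:
  increments:
    - [0,0,2,0,0,0,0.3]
    - [0,0,2,0,0,0,0.3]

```text
time: 16.92
tool_pos: [0.6035, 0.051, 0.0335]
tcp_rot: [0.001, 0.833, 0.553, 0.001]
ft_force: [1.3, -2.9, 6.2]
finger_gap: 0.0366
grasp_force: 28.0
```

```bash
python3 av.py
```

```text
t 17.12 yaw -22.78 wtz [ 0.015  0.    -0.095 -0.021] mean -0.025 tau6 [ 0.147  0.075 -0.041 -0.062] F [ 0.8 -2.5  6.2]
```

Emit:
jog_arm:
  increments:
    - [0,0,1,0,0,0,0.3]
    - [0,0,1,0,0,0,0.3]
    - [0,0,1,0,0,0,0.3]

```text
time: 17.37
tool_pos: [0.6034, 0.0511, 0.0335]
tcp_rot: [0.001, 0.847, 0.531, 0.001]
ft_force: [0.9, -2.5, 6.3]
finger_gap: 0.0371
grasp_force: 28.0
```

```bash
python3 tq.py
```

```text
t 17.3667 yaw -25.79 wt [-0.362 -0.041  0.116] tau6 -0.007 j6 0.446 gap 0.037096374120658346 F [ 0.9 -2.5  6.3] 28.000555336475372 [0.6034 0.0511 0.0335]
```

Emit:
jog_arm:
  increments:
    - [0,0,1,0,0,0,0.3]
    - [0,0,1,0,0,0,0.3]
    - [0,0,1,0,0,0,0.3]

```text
time: 17.62
tool_pos: [0.6033, 0.0512, 0.0334]
tcp_rot: [0.001, 0.861, 0.509, 0.001]
ft_force: [0.3, -2.4, 6.2]
finger_gap: 0.0368
grasp_force: 28.0
```

```bash
python3 tq.py
```

```text
t 17.6167 yaw -28.77 wt [-0.299  0.001  0.189] tau6 0.039 j6 0.498 gap 0.036829244562920624 F [ 0.3 -2.4  6.2] 28.000612556934357 [0.6033 0.0512 0.0334]
```

Emit:
jog_arm:
  increments:
    - [0,0,1,0,0,0,0.3]
    - [0,0,1,0,0,0,0.3]
    - [0,0,1,0,0,0,0.3]

```text
time: 17.87
tool_pos: [0.6031, 0.0512, 0.0334]
tcp_rot: [0.0, 0.874, 0.487, 0.001]
ft_force: [-0.8, -2.3, 8.6]
finger_gap: 0.037
grasp_force: 28.0
```

```bash
python3 tq.py
```

```text
t 17.8667 yaw -31.77 wt [-0.247  0.085  0.238] tau6 0.087 j6 0.551 gap 0.03701601465174171 F [-0.8 -2.3  8.6] 28.000665307044983 [0.6031 0.0512 0.0334]
```

The torque rises 0.116, 0.189, 0.238 N·m. That is 0.05 per 3°, exactly the expected tightening slope, so the pressure is about 13–15 N. I stop here and release.

Emit:
jog_arm:
  increments:
    - [0,0,0,0,0,0,0.4]
    - [0,0,0,0,0,0,0.5]
    - [0,0,0,0,0,0,0.65]
    - [0,0,0,0,0,0,0.65]
    - [0,0,0,0,0,0,0.65]
    - [0,0,0,0,0,0,0.65]
    - [0,0,0,0,0,-10,0.65]
    - [0,0,0,0,0,-30,0.65]
    - [0,0,0,0,0,-40,0.65]
    - [0,0,0,-30,0,0,0.65]
    - [0,0,0,-40,0,0,0.65]
    - [0,0,0,-40,0,0,0.65]

```text
time: 18.87
tool_pos: [0.5448, -0.0427, 0.1143]
tcp_rot: [0.001, 0.873, 0.487, 0.001]
ft_force: [0.9, -0.9, -0.0]
finger_gap: 0.0614
grasp_force: 0.0
```

Emit:
jog_arm:
  increments:
    - [0,0,0,-40,0,0,0.65]
    - [0,0,0,0,0,0,0.65]
    - [0,0,0,0,0,0,0.65]
    - [0,0,0,0,0,0,0.65]

```text
time: 19.2
tool_pos: [0.5237, -0.0762, 0.1128]
tcp_rot: [0.0, 0.874, 0.486, 0.001]
ft_force: [0.5, 0.4, -0.3]
finger_gap: 0.0619
grasp_force: 0.0
```

```bash
python3 - <<'E'
from h import *
plan(.566,-.037,.1)
p,d=bot.camera("wrist"); K,D,T=cam("wrist")
v,u=np.mgrid[0:230,0:640]; uv=np.c_[u.ravel(),v.ravel()]; z=d[:230].ravel(); rgb=p[:230].reshape(-1,3).astype(int)
q=np.c_[cv2.undistortPoints(uv[:,None].astype(float),K,D).reshape(-1,2),np.ones(len(uv))]*z[:,None]
w=(q-T[:3,3])@T[:3,:3]; a=np.array([-.3878,-.9218]); o=np.array([.57634,-.01245])
X=(w[:,:2]-o)@a*1000; Y=(w[:,:2]-o)@[.9218,-.3878]*1000
dark=rgb.sum(1)<150
m=(abs(Y)<22)&(X>-5)&(X<60)&(z>.02)&(w[:,2]>.028)
print("disc pts",(m&dark).sum(),"X",np.percentile(X[m&dark],[1,50,99]),"Y",np.percentile(Y[m&dark],[1,50,99]),"z",np.percentile(w[m&dark,2],[5,50,95]))
for x0 in range(-4,60,2):
    k=m&(abs(Y)<8)&(X>=x0)&(X<x0+2)
    if k.sum(): print(x0,k.sum(),round(np.median(w[k,2]),4),rgb[k].mean(0).astype(int))
E
```

```text
t 19.2 pos [ 0.5237 -0.0762  0.1128] toolx [0.528 0.849 0.001] tooly [ 0.849 -0.528  0.001] z [ 0.001  0.    -1.   ]
shift mm [55.6 15.2 12.9]
disc pts 722 X [15.31379744 27.96131188 41.97463978] Y [-11.31653946   1.27494649  14.96524956] z [0.03224888 0.03354505 0.03469128]
-4 4 0.0281 [134 133 130]
-2 3 0.0283 [134 132 129]
0 17 0.0289 [84 83 82]
2 43 0.0288 [64 65 64]
4 41 0.0301 [121 120 118]
6 52 0.0306 [139 138 135]
8 55 0.0307 [137 135 133]
10 51 0.0306 [136 135 132]
12 53 0.0304 [131 130 127]
14 48 0.0326 [61 61 60]
16 49 0.0337 [28 28 29]
18 52 0.0337 [28 28 29]
20 52 0.0335 [33 33 34]
22 54 0.0337 [81 81 80]
24 49 0.0339 [100  98  97]
26 52 0.0337 [98 98 96]
28 51 0.0339 [98 97 95]
30 49 0.0339 [99 98 97]
32 52 0.0338 [97 96 95]
34 48 0.0337 [83 82 81]
36 51 0.0338 [33 33 34]
38 47 0.0336 [25 26 26]
40 51 0.0336 [37 36 37]
42 34 0.0327 [79 78 77]
44 35 0.0315 [128 127 124]
46 51 0.0315 [133 132 129]
48 36 0.0316 [133 131 128]
50 32 0.0316 [131 129 126]
52 38 0.0313 [128 127 124]
54 48 0.0316 [137 136 133]
56 46 0.0317 [140 138 135]
58 44 0.0314 [136 135 132]
```

Numerically, the disc stands upright with its top at 34 mm. It is flush against the jaw face, its axis 17 mm from the vee vertex, which is seated. Handing in.

```bash
python3 -c "
from workcell import bot
print(bot.finish_job())"
```

```text
the job is handed in; nothing more can be done
None
```

I stood the specimen polished face up in the clamp and turned the knob until the jaw holds it in the vee at roughly 13–15 N, estimated from the knob torque; I then let go, backed the gripper clear and handed the job in at about 19 s.

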